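Turn round the queue of serviced locks

ROBOT

A 6-joint arm with a two-finger parallel gripper is mounted at the origin on the work surface. World frame = base frame: x ahead of the robot, y to its left, z up, the work surface at z = 0. Lengths are in m, angles in rad, forces in N, time in s.
With the tool pointing down it reaches from about 0.35 to 0.85 m from the base axis. Payload 8.1 kg.
Tool frame: the origin (TCP) lies at the very end of the fingers, on their centre line; the grasp point (between the pads) lies 19 mm behind it; z points along the fingers, y is the line along which they close (so a half turn about z gives the same grasp; the last joint's range is limited). The gripper opens to 93 mm and grips with 3 to 60 N. Pads are 15 mm wide; open, the fingers measure 128 mm over their backs; the gripper's body (75 mm by 188 mm) begins 65 mm behind the grasp point.
Start: joints at [-1.353, 0.13, 1.488, -0, 1.523, -0.085], TCP at [0.179, -0.573, 0.219] pointing down, gripper open.
Joint ranges: [-2.96, 2.96], [-0.89, 2.26], [0.02, 2.5], [-1.34, 4.48], [0, 2.73], [-2.66, 2.66]. Speed limits (rad/s): [2.39, 2.39, 2.79, 3.14, 3.14, 3.14].

INTERFACE

Orientations are given as a rotation vector (axis times angle).
In Python, from plant import monitor, eyes, ticket gives the robot as it stands.
- The arm moves only by the tool arm_command, never from a script. Its argument "deltas" is a list that holds one entry, the list of rows, each a list of 6 numbers: the shift along the world's x, y, z in cm, then the turn, a rotation vector about the world's x, y, z in degrees. In form: [[[tx, ty, tz, rx, ry, rz], ...]]. A call has 1 to 12 rows; each row shifts and turns the commanded pose from where the row before left it; what a row does not reach is not made up. A row lasts 1/12 s, in which the tool goes at most 41.7 mm and 7.16 degrees, less where a joint would pass 70% of its speed; a pose out of reach is approached as far as the arm can. A call is refused whole if a number of a shift passes 4.17 or a number of a turn 7.16, either way. A call with a gripper value outside its range is refused whole. "gripper" is the opening, from -1 (shut) to 1 (fully open), set as the call begins (left out, the last holds). The fingers move at their own pace and stop on an object; "squeeze" is the grip in N (left out, the last holds). Time passes only in rows, so rows that do not move let the fingers close. It gives the time, the measured TCP pose, the force, the opening and the grip force at its end, in the units of the state.
- monitor.read_state(): the state, without advancing time (a new reading comes with each control period).
- eyes.read_camera(name): name is "scene" or "top" or "wrist"; returns the picture (480x640x3 uint8, blue, green, red); there is no depth.
- eyes.camera_model(name): a dict with "fx", "fy", "cx", "cy" (pixels), "rvec" (rotation vector, rad) and "tvec" (3), from world to camera coordinates, as OpenCV has them. Camera axes: x right, y down, z forward; pixel columns grow to the right and rows downward; lengths in m; the calibration is good to about 2 mm. The wrist camera is an equidistant fisheye: a pixel r from the principal point sees the ray r / f radians off the axis. A picture is of the moment at which its call begins: read the wrist's pose just before it. camera_model takes no time and is no camera call; for the wrist camera it gives the pose at the moment of the call.
- ticket.close_job(): hands the job in; it is judged then, once.
The state is a dict: "t": time; "q": joint angles; "dq": joint speeds; "joint_torque": joint torques, N m; "tool_pos": TCP position; "orientation": TCP orientation; "force": force on the tool from outside, world axes, zero at the start; "wrist_torque": the same for the moment, N m; "opening": finger opening in m; "gripper_force": force on a finger pad.
Only numpy, scipy, OpenCV 4.12 (cv2) and the standard library are available. Lean on these libraries where they do the work, as an engineer would, in place of code of your own. Each camera call takes 0.05 s, during which the arm holds its last target. There are 200 camera calls.

TASK

Four serviced locks stand in a row on one rack. Move them to the empty rack in the reverse order: the lock that stood next to the old rack's end post goes to the place farthest from the new rack's end post, and so on, until the one that stood farthest from the post stands next to it. Leave each lock standing upright in the middle of its own place, flat on the board.

Things in the scene. Friction and masses are not known exactly. Their poses are not given: they have to be found in the camera images.
- rack_in: Old, full rack at the start: fixed aluminium rack, board 80 (x) x 300 (y) mm, top face 10 mm up; four places in a row at y = +99, +33, -33, -99 mm, x = 0, parted by ridges 4 mm high, 63 mm clear. A dark steel post (22 mm round head, top 50 mm up) stands at one end only, y = +142 mm. Origin: centre of underside, on the table.
- rack_out: New, empty rack; thin black facings show the places: fixed aluminium rack, board 80 (x) x 300 (y) mm, top face 10 mm up; four places in a row at y = +99, +33, -33, -99 mm, x = 0, parted by ridges 4 mm high, 63 mm clear. A dark steel post (22 mm round head, top 50 mm up) stands at one end only, y = +142 mm. Origin: centre of underside, on the table.
- padlock: Brass padlock, loose, standing on its base with its steel shackle up: body 24 mm (x) by 40 mm (y) by 36 mm high, shackle to 56 mm high in the y-z plane. About 0.2 kg. Origin: centre of its underside. Plain grasp: across the 24 mm (along its x), 26 mm above the underside.
- knob: Steel door knob, loose, standing on its round rose: rose 44 mm across and 6 mm high, thin neck, round knob 40 mm across from 30 to 38 mm above the underside, top at 52 mm. About 0.22 kg. Origin: centre of its underside, z up. Plain grasp: across the 40 mm knob, 34 mm above the underside, any yaw.
- rim: Brass round lock cylinder, loose, standing on its flange: flange 42 mm across and 6 mm high, body 30 mm across, top at 46 mm with a round steel face and key slot. About 0.2 kg. Origin: centre of its underside, z up. Plain grasp: across the 30 mm body, 30 mm above the underside, any yaw.
- euro: Steel pear-profile lock cylinder, loose, standing on end, 45 mm high; seen from above 33 mm long (y) with a round barrel 17 mm across centred 8 mm from the origin towards its +y, and a 10 mm thick fin towards -y. About 0.15 kg. Origin: middle of the 33 mm length, on its underside. Plain grasp: across the 17 mm barrel (along its x, 8 mm towards +y from the origin), 27 mm above the underside.
- pad_padlock: Fixed black rubber pad, 58 x 56 x 4 mm, lying on rack_in; the padlock stands on it at the start, so it marks that lock's old place. It stays where it is. Origin: centre of its underside, 10 mm above the table; x and y are parallel to rack_in's.
- pad_knob: Fixed black rubber pad, 58 x 56 x 4 mm, lying on rack_in; the door knob stands on it at the start, so it marks that lock's old place. It stays where it is. Origin: centre of its underside, 10 mm above the table; x and y are parallel to rack_in's.
- pad_rim: Fixed black rubber pad, 58 x 56 x 4 mm, lying on rack_in; the round brass cylinder stands on it at the start, so it marks that lock's old place. It stays where it is. Origin: centre of its underside, 10 mm above the table; x and y are parallel to rack_in's.
- pad_euro: Fixed black rubber pad, 58 x 56 x 4 mm, lying on rack_in; the pear-profile cylinder stands on it at the start, so it marks that lock's old place. It stays where it is. Origin: centre of its underside, 10 mm above the table; x and y are parallel to rack_in's.
Not all that is in view belongs to the job. Leave any pink, red or turquoise look-alike of the padlock alone.

How it is judged:
By the outcome, as a careful person would: the job done as asked, in the order asked, and still so for the second after the job is handed in, with the robot touching nothing.
It also fails if it takes over 106 s, if anything falls off the work surface, if the arm or the gripper's body presses on something with over 40 N, if the wrist force passes 120 N, or if a joint passes its speed limit or range.

## Working session

There is one attempt and no reset: what is moved stays moved. The work goes in short steps, Python scripts to look and compute and a tool call to move; the robot and the scene stay as the last step left them, time stands still between calls to the robot, and variables do not carry over. Pictures are saved under pics/ and viewed, at most 14 in all, crops included, and the job is handed in when it is done.

Besides the shell and the picture viewer there is one more tool, called after "Emit:" as name(argument=value, ...) on one line, values as JSON. arm_command: Moves the arm, as the interface text tells. Its arguments: {"type":"object","properties":{"deltas":{"type":"array"},"gripper":{"type":"number"},"squeeze":{"type":"number"}},"required":["deltas"]}

```bash
mkdir -p pics; cat > h.py <<'E'
import numpy as np, cv2
from plant import monitor, eyes, ticket
def save(n,f):
    im=eyes.read_camera(n); cv2.imwrite(f'pics/{f}.png',im); return im
def pt(name,u,v,z,m=None):
    m=m or eyes.camera_model(name)
    R=cv2.Rodrigues(np.array(m['rvec'],float))[0]; t=np.array(m['tvec'],float).ravel()
    d=R.T@np.array([(u-m['cx'])/m['fx'],(v-m['cy'])/m['fy'],1]); c=-R.T@t
    return c+d*(z-c[2])/d[2]
def px(name,P):
    m=eyes.camera_model(name)
    K=np.array([[m['fx'],0,m['cx']],[0,m['fy'],m['cy']],[0,0,1.]])
    return cv2.projectPoints(np.array(P,float).reshape(-1,1,3),np.array(m['rvec'],float),np.array(m['tvec'],float),K,None)[0].reshape(-1,2)
E
python3 - <<'E'
from h import *
save('top','top0');save('scene','scene0')
for n in('top','scene'):
    m=eyes.camera_model(n);R=cv2.Rodrigues(np.array(m['rvec']))[0];print(n,m['fx'],-R.T@np.array(m['tvec']).ravel(),R[2])
s=monitor.read_state();print(s['t'],s['orientation'],s['opening'])
E
```

```text
top 530.3698928457661 [0.26180925 0.01879882 1.04084586] [ 0.18463969 -0.03002315 -0.98234759]
scene 530.98435760676 [1.25976495 0.14144323 0.57875696] [-0.8258204  -0.14043292 -0.5461678 ]
0.1 [-3.10405437e+00 -4.73528787e-01  1.52339240e-04] 0.09287704638735494
```

View pics/top0.png

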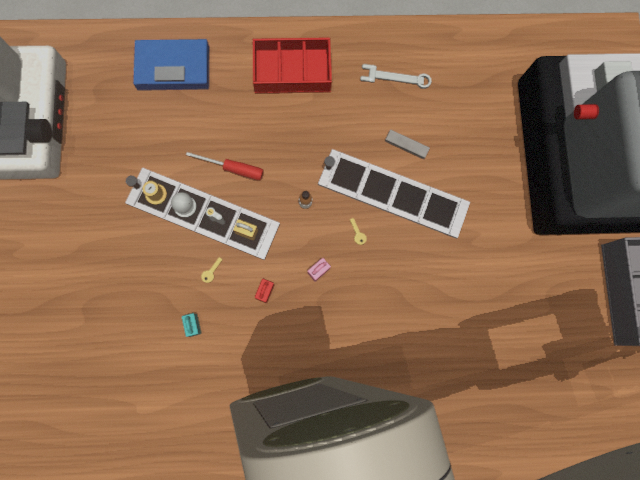

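View pics/scene0.png

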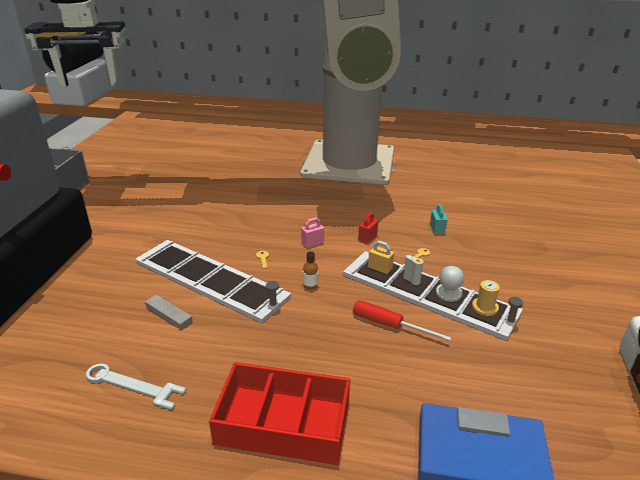

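Top view: rack_in with its post at (132,182). The order from the post is rim (153,192), knob (184,204), euro (215,215), padlock (246,229). rack_out is empty, with its post at (329,161). A small bottle at (305,200) stands between the racks.

```bash
python3 - <<'E'
from h import *
im=cv2.imread('pics/top0.png')
cv2.imwrite('pics/a.png',cv2.resize(im[162:262,122:282],None,fx=5,fy=5,interpolation=cv2.INTER_CUBIC))
cv2.imwrite('pics/b.png',cv2.resize(im[142:242,314:474],None,fx=5,fy=5,interpolation=cv2.INTER_CUBIC))
E
```

```text
(no output)
```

View pics/a.png

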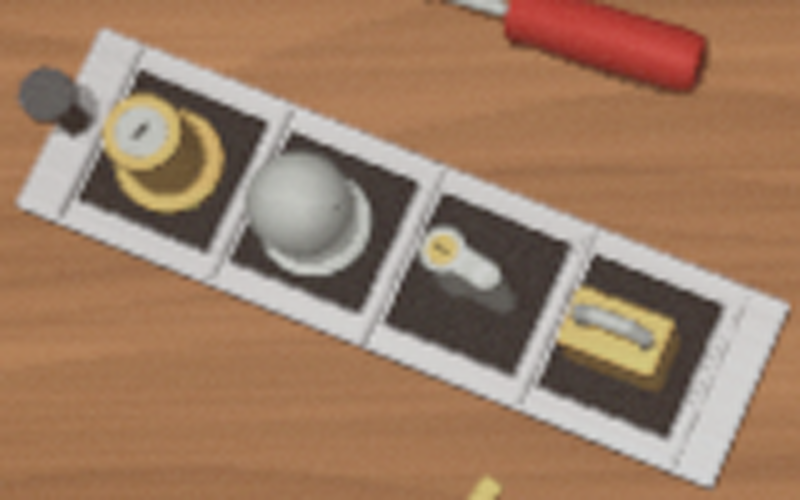

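View pics/b.png

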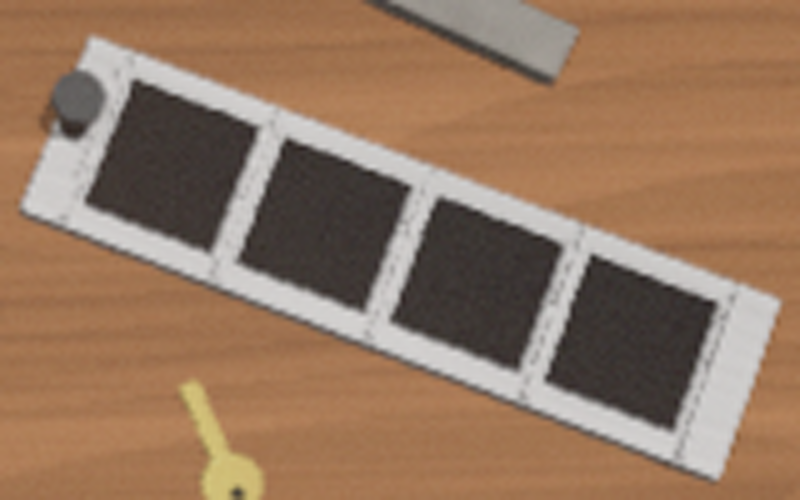

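Crop a: rack_in corners at (103,28), (790,305), (714,487), (18,207), with the rim top at (143,132), knob at (302,205), euro barrel top at (443,250) and padlock body around (618,335). Crop b: rack_out corners at (92,37), (780,300), (718,480), (22,212), with four clean facings.

```bash
cat >> h.py <<'E'
def fitrect(Q,model):
    # rigid 2D fit model->Q
    Q=np.array(Q)[:,:2];M=np.array(model,float);qc=Q.mean(0);mc=M.mean(0)
    H=(M-mc).T@(Q-qc);a=np.arctan2(H[0,1]-H[1,0],H[0,0]+H[1,1])
    R=np.array([[np.cos(a),-np.sin(a)],[np.sin(a),np.cos(a)]]);t=qc-R@mc
    return t,a,np.abs((M@R.T+t)-Q).max()
E
python3 - <<'E'
from h import *
A=lambda l,z,o:[pt('top',o[0]+(x+.5)/5-.5,o[1]+(y+.5)/5-.5,z) for x,y in l]
oa,ob=(122,162),(314,142)
mod=[(.04,.15),(.04,-.15),(-.04,-.15),(-.04,.15)]
T={}
for n,l,o in(('in',[(103,28),(790,305),(714,487),(18,207)],oa),('out',[(92,37),(780,300),(718,480),(22,212)],ob)):
    T[n]=fitrect(A(l,.01,o),mod);print(n,T[n][0].round(4),np.degrees(T[n][1]).round(2),T[n][2].round(4))
F=[[(130,80),(260,128),(212,250),(86,202)],[(283,138),(412,186),(366,312),(238,262)],[(435,197),(563,245),(520,370),(391,320)],[(588,253),(717,301),(675,432),(546,382)]]
fm=[];Q=[]
for i,f in enumerate(F):
    c=np.mean(A(f,.010,ob),0)[:2];t,a,_=T['out']
    R=np.array([[np.cos(a),-np.sin(a)],[np.sin(a),np.cos(a)]])
    print('place',i,c.round(4),'pred',(t+R@[0,[.099,.033,-.033,-.099][i]]).round(4))
t,a,_=T['in'];R=np.array([[np.cos(a),-np.sin(a)],[np.sin(a),np.cos(a)]])
print('inplaces',[(t+R@[0,y]).round(4).tolist() for y in(.099,.033,-.033,-.099)])
for n,l,z in(('rim',[(143,132)],.060),('knob',[(302,205)],.047),('euro barrel, fin end',[(443,250),(498,278)],.059),('pad',[(585,288),(678,322),(655,378),(553,345)],.05),('post',[(47,95)],.05),('shackle',[(575,315),(652,340)],.068)):
    p=A(l,z,oa);print(n,np.round(p,4)[:,:2].tolist())
p=np.array(A([(585,288),(678,322),(655,378),(553,345)],.05,oa));print(p.mean(0))
print('postout',A([(78,97)],.05,ob)[0])
c=px('scene',[[*(T[k][0]+np.array([[np.cos(T[k][1]),-np.sin(T[k][1])],[np.sin(T[k][1]),np.cos(T[k][1])]])@m),.01] for k in T for m in mod]);print(c.round(0).tolist())
E
```

```text
in [0.5129 0.2037] -23.64 0.0008
out [ 0.545  -0.1803] -23.14 0.0011
place 0 [ 0.5853 -0.0893] pred [ 0.5839 -0.0893]
place 1 [ 0.5589 -0.1501] pred [ 0.5579 -0.15  ]
place 2 [ 0.5331 -0.2105] pred [ 0.532  -0.2107]
place 3 [ 0.5071 -0.2713] pred [ 0.506  -0.2714]
inplaces [[0.5526, 0.2944], [0.5262, 0.2339], [0.4997, 0.1735], [0.4732, 0.113]]
rim [[0.5513, 0.294]]
knob [[0.5247, 0.2363]]
euro barrel, fin end [[0.5027, 0.1803], [0.4913, 0.1596]]
pad [[0.4887, 0.1278], [0.4745, 0.0925], [0.453, 0.1015], [0.4668, 0.14]]
post [[0.5698, 0.3338]]
shackle [[0.4743, 0.1296], [0.464, 0.101]]
[0.47075568 0.11545955 0.05      ]
postout [ 0.60111925 -0.04940206  0.05      ]
[[506.0, 337.0], [341.0, 271.0], [363.0, 251.0], [521.0, 309.0], [261.0, 319.0], [134.0, 259.0], [166.0, 239.0], [290.0, 293.0]]
```

Measurements hold: the posts land within 1 mm of their predicted spots and the rects fit to about 1 mm. Next is the move towards the padlock, turning the tool so it closes along the rack's x.

Emit:
arm_command(deltas=[[[1.6, 3.7, 0, 0, 0, 7], [1.6, 3.7, 0, 0, 0, 7], [1.6, 3.7, 0, 0, 0, 7], [1.6, 3.7, 0, 0, 0, 7], [1.6, 3.7, 0, 0, 0, 7], [1.6, 3.7, 0, 0, 0, 7], [1.6, 3.7, 0, 0, 0, 7], [1.6, 3.7, 0, 0, 0, 0], [1.6, 3.7, 0, 0, 0, 0], [1.6, 3.7, 0, 0, 0, 0], [1.6, 3.7, 0, 0, 0, 0], [1.6, 3.7, 0, 0, 0, 0]]], gripper=0.3, squeeze=25)

```text
t: 1.1
tool_pos: [0.371, -0.1268, 0.2185]
orientation: [2.63, 1.718, 0.0]
force: [1.0, 0.3, 0.3]
opening: 0.0606
gripper_force: 0.0
```

Emit:
arm_command(deltas=[[[1.43, 3.46, 0, 0, 0, 0], [1.43, 3.46, 0, 0, 0, 0], [1.43, 3.46, 0, 0, 0, 0], [1.43, 3.46, 0, 0, 0, 0], [1.43, 3.46, 0, 0, 0, 0], [1.43, 3.46, 0, 0, 0, 0], [1.43, 3.46, 0, 0, 0, 0], [0, 0, 0, 0, 0, 0], [0, 0, 0, 0, 0, 0]]])

```text
t: 1.85
tool_pos: [0.4707, 0.1152, 0.2178]
orientation: [-2.626, -1.723, 0.003]
force: [-1.1, 0.1, -0.2]
opening: 0.0604
gripper_force: 0.0
```

```bash
cat >> h.py <<'E'
def wmodel():
    return eyes.camera_model('wrist')
def wpt(u,v,z,m):
    R=cv2.Rodrigues(np.array(m['rvec'],float))[0]; t=np.array(m['tvec'],float).ravel()
    x=(u-m['cx'])/m['fx'];y=(v-m['cy'])/m['fy'];th=np.hypot(x,y);s=np.sin(th)/th if th>1e-9 else 1
    d=R.T@np.array([x*s,y*s,np.cos(th)]);c=-R.T@t
    return c+d*(z-c[2])/d[2]
E
python3 - <<'E'
from h import *
import json
m=wmodel();json.dump({k:np.array(v).ravel().tolist() if np.ndim(v) else float(v) for k,v in m.items()if k!='name'},open('w1.json','w'),default=str)
im=save('wrist','w1');print(monitor.read_state()['tool_pos'],m)
E
```

```text
[0.47055715 0.1139157  0.21791453] {'fx': 371.64829954431775, 'fy': 371.64829954431775, 'cx': 321.80842995378146, 'cy': 231.71728763309537, 'rvec': array([-2.8145588 ,  0.58375004,  0.08277989]), 'tvec': array([-0.38583548,  0.25048995,  0.4677257 ])}
```

View pics/w1.png

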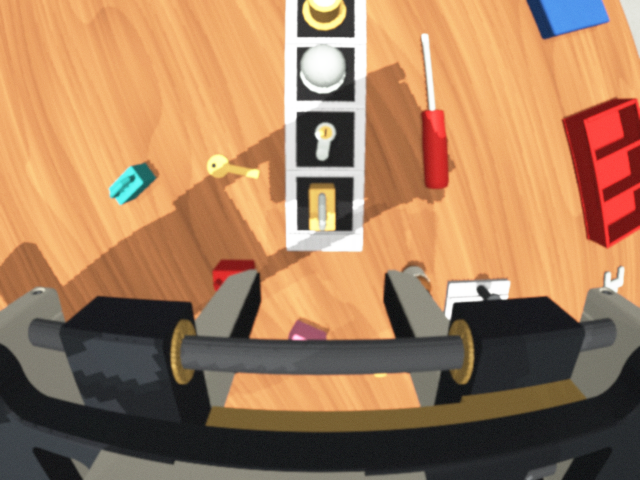

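The wrist picture shows the row upright in the image: padlock about (322,207), euro barrel (324,132), knob (323,68), rim (324,12). The rack's end corners are at (286,249) and (363,250).

```bash
python3 - <<'E'
from h import *
import json
m=json.load(open('w1.json'))
for n,u,v,z in(('cornerL',286,249,.01),('cornerR',363,250,.01),('padlock',322,207,.05),('shackle',322,209,.068),('euro',324,132,.059),('finend',323,158,.059),('knob',323,68,.047)):
    print(n,wpt(u,v,z,m).round(4))
t=np.array([.5129,.2037]);a=np.radians(-23.64);R=np.array([[np.cos(a),-np.sin(a)],[np.sin(a),np.cos(a)]])
print(t+R@[.04,-.15],t+R@[-.04,-.15])
im=cv2.imread('pics/w1.png');cv2.imwrite('pics/w1c.png',cv2.resize(im[0:260,270:380],None,fx=5,fy=5,interpolation=cv2.INTER_CUBIC)[700:1300])
E
```

```text
cornerL [0.4163 0.0854 0.01  ]
cornerR [0.4907 0.052  0.01  ]
padlock [0.4727 0.1194 0.05  ]
shackle [0.4735 0.1212 0.068 ]
euro [0.5014 0.1812 0.059 ]
finend [0.4916 0.1607 0.059 ]
knob [0.5238 0.235  0.047 ]
[0.48939502 0.050248  ] [0.41610838 0.0823271 ]
```

View pics/w1c.png

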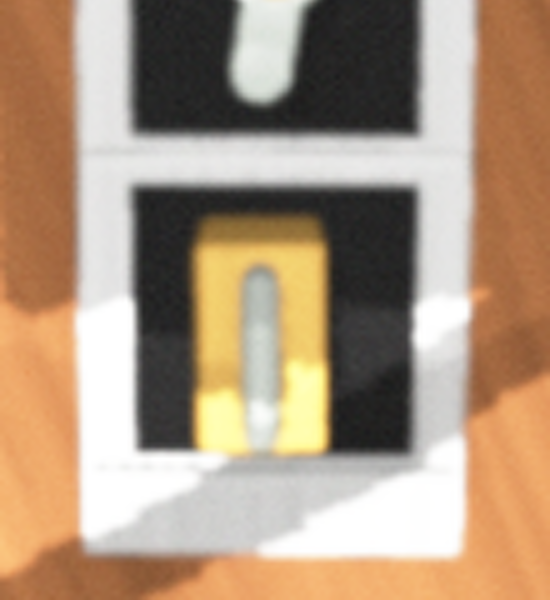

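Emit:
arm_command(deltas=[[[0, 0.3, -4, 0, 0, 0], [0, 0, -4, 0, 0, 0], [0, 0, -4, 0, 0, 0], [0, 0, -4, 0, 0, 0], [0, 0, -2.5, 0, 0, 0], [0, 0, -1.2, 0, 0, 0], [0, 0, 0, 0, 0, 0], [0, 0, 0, 0, 0, 0]]])

```text
t: 2.57
tool_pos: [0.4713, 0.1157, 0.0224]
orientation: [2.63, 1.717, -0.0]
force: [0.4, 0.7, 0.8]
opening: 0.0603
gripper_force: 0.0
```

Emit:
arm_command(deltas=[[[0, 0, 0, 0, 0, 0], [0, 0, 0, 0, 0, 0], [0, 0, 0, 0, 0, 0], [0, 0, 0, 0, 0, 0], [0, 0, 0, 0, 0, 0], [0, 0, 0, 0, 0, 0], [0, 0, 0, 0, 0, 0]]], gripper=-1)

```text
t: 3.15
tool_pos: [0.4713, 0.1166, 0.022]
orientation: [2.629, 1.719, 0.001]
force: [-1.0, 0.4, 3.8]
opening: 0.0241
gripper_force: 24.9
```

Emit:
arm_command(deltas=[[[0, 0, 1, 0, 0, 0], [0, 0, 3, 0, 0, 0], [0, 0, 4, 0, 0, 0], [0, 0, 4, 0, 0, 0], [0, 0, 2, 0, 0, 0], [1.9, -3.4, 0, 0, 0, 0], [1.9, -3.4, 0, 0, 0, 0], [1.9, -3.4, 0, 0, 0, 0], [1.9, -3.4, 0, 0, 0, 0], [1.9, -3.4, 0, 0, 0, 0], [1.9, -3.4, 0, 0, 0, 0], [0, 0, 0, 0, 0, 0]]])

```text
t: 4.15
tool_pos: [0.5866, -0.0936, 0.1613]
orientation: [2.631, 1.712, -0.002]
force: [0.2, 0.2, -1.3]
opening: 0.0237
gripper_force: 24.9
```

Emit:
arm_command(deltas=[[[0, -0.1, -4, 0, 0, 0], [0, 0, -4, 0, 0, 0], [0, 0, -3, 0, 0, 0], [0, 0, -2, 0, 0, 0], [0, 0, -0.6, 0, 0, 0], [0, 0, -0.4, 0, 0, 0], [0, 0, -0.2, 0, 0, 0], [0, 0, 0, 0, 0, 0], [0, 0, 0, 0, 0, 0]]])

```text
t: 4.9
tool_pos: [0.5866, -0.0888, 0.0217]
orientation: [2.628, 1.718, 0.003]
force: [-0.6, 0.7, -1.4]
opening: 0.0238
gripper_force: 24.9
```

Emit:
arm_command(deltas=[[[-0.15, 0, -0.1, 0, 0, 0], [0, 0, -0.1, 0, 0, 0], [0, 0, -0.1, 0, 0, 0], [0, 0, 0, 0, 0, 0], [0, 0, 0, 0, 0, 0]]])

```text
t: 5.32
tool_pos: [0.5842, -0.0887, 0.018]
orientation: [2.629, 1.719, 0.001]
force: [-3.0, 0.5, 5.7]
opening: 0.024
gripper_force: 24.9
```

Emit:
arm_command(deltas=[[[0, 0, 0, 0, 0, 0], [0, 0, 0, 0, 0, 0], [0, 0, 0, 0, 0, 0], [0, 0, 0, 0, 0, 0], [0, 0, 0, 0, 0, 0], [0, 0, 2, 0, 0, 0], [0, 0, 4, 0, 0, 0], [0, 0, 4, 0, 0, 0], [0, 0, 4, 0, 0, 0], [0, 0, 4, 0, 0, 0], [0, 0, 2, 0, 0, 0]]], gripper=0.3)

```text
t: 6.23
tool_pos: [0.5855, -0.0889, 0.2229]
orientation: [2.625, 1.716, 0.008]
force: [0.9, -0.3, 0.6]
opening: 0.0604
gripper_force: 0.0
```

Emit:
arm_command(deltas=[[[-1.6, -3.6, 0, 0, 0, 0], [-1.6, -3.6, 0, 0, 0, 0], [-1.6, -3.6, 0, 0, 0, 0], [-1.6, -3.6, 0, 0, 0, 0], [-1.6, -3.6, 0, 0, 0, 0], [0, 0, 0, 0, 0, 0], [0, 0, 0, 0, 0, 0], [0, 0, 0, 0, 0, 0]]])

```text
t: 6.9
tool_pos: [0.5036, -0.2682, 0.2165]
orientation: [-2.63, -1.718, -0.001]
force: [0.5, 0.8, -0.1]
opening: 0.0605
gripper_force: 0.0
```

```bash
python3 - <<'E'
from h import *
import json
m=wmodel();json.dump({k:np.array(v).ravel().tolist() if np.ndim(v) else float(v) for k,v in m.items()},open('w2.json','w'))
im=save('wrist','w2');print(monitor.read_state()['tool_pos'])
cv2.imwrite('pics/w2c.png',cv2.resize(im[0:300,240:400],None,fx=4,fy=4,interpolation=cv2.INTER_CUBIC)[:1200:2,::2])
c=cv2.resize(im[0:280,250:400],None,fx=4,fy=4,interpolation=cv2.INTER_CUBIC);cv2.imwrite('pics/w2c.png',np.rot90(c)[:,:].copy()[:600,-800:])
E
```

```text
[ 0.50393247 -0.26760103  0.21650871]
```

View pics/w2.png

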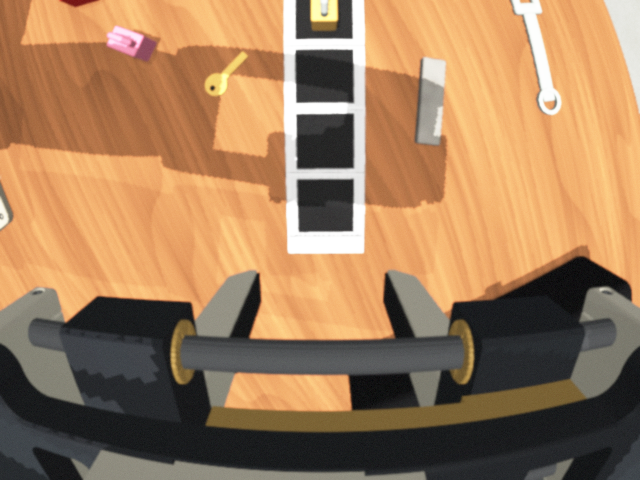

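The wrist picture shows rack_out's empty facings centred near (326,205), (326,140) and (325,76), with the padlock standing upright at (324,12) in the post-end place.

```bash
python3 - <<'E'
from h import *
import json
m=json.load(open('w2.json'));im=cv2.imread('pics/w2.png')
k=(im[:260,280:370].max(2)<75).astype(np.uint8)
n,l,s,c=cv2.connectedComponentsWithStats(k)
for i in range(1,n):
    if s[i][4]>500:
        r=cv2.minAreaRect(np.argwhere(l==i)[:,::-1].astype(np.float32));u,v=r[0];print(s[i].tolist(),(round(u+280,1),round(v,1)),wpt(u+280,v,.01,m).round(4)[:2])
for u,v,z in((324,6,.068),(324,11,.046)):print(wpt(u,v,z,m).round(4))
for u,v in((288,252),(364,252)):print(wpt(u,v,.01,m).round(4))
E
```

```text
[17, 0, 55, 38, 1109] (324.0, 18.5) [ 0.5821 -0.0953]
[16, 51, 57, 51, 2790] (324.0, 76.0) [ 0.5577 -0.1508]
[17, 115, 56, 53, 2899] (324.5, 141.0) [ 0.5319 -0.2108]
[18, 180, 55, 51, 2686] (325.0, 205.0) [ 0.5063 -0.2705]
[ 0.5792 -0.1011  0.068 ]
[ 0.5804 -0.0987  0.046 ]
[ 0.4503 -0.3011  0.01  ]
[ 0.5239 -0.3334  0.01  ]
```

Emit:
arm_command(deltas=[[[-0.2, 3.74, 0, 0, 0, 0], [0, 3.74, 0, 0, 0, 0], [0, 3.74, 0, 0, 0, 0], [0, 3.74, 0, 0, 0, 0], [0, 3.74, 0, 0, 0, 0], [0, 3.74, 0, 0, 0, 0], [0, 3.74, 0, 0, 0, 0], [0, 3.74, 0, 0, 0, 0], [0, 3.74, 0, 0, 0, 0], [0, 3.74, 0, 0, 0, 0], [0, 3.74, 0, 0, 0, 0], [0, 3.7, 0, 0, 0, 0]]])

```text
t: 7.95
tool_pos: [0.5005, 0.1837, 0.2169]
orientation: [-2.627, -1.723, -0.001]
force: [1.0, -0.3, -0.7]
opening: 0.0603
gripper_force: 0.0
```

Emit:
arm_command(deltas=[[[0, 0, -4, 0, 0, 0], [0, 0, -4, 0, 0, 0], [0, 0, -4, 0, 0, 0], [0, 0, 0, 0, 0, 0], [0, 0, 0, 0, 0, 0]]])

```text
t: 8.37
tool_pos: [0.4988, 0.1807, 0.0947]
orientation: [-2.626, -1.721, 0.009]
force: [1.3, 0.7, 1.1]
opening: 0.0604
gripper_force: 0.0
```

Emit:
arm_command(deltas=[[[0.3, 0, -3, 0, 0, 0], [0, 0, -3, 0, 0, 0], [0, 0, -1.2, 0, 0, 0], [0, 0, 0, 0, 0, 0], [0, 0, 0, 0, 0, 0], [0, 0, 0, 0, 0, 0]]])

```text
t: 8.87
tool_pos: [0.5065, 0.1805, 0.0276]
orientation: [2.629, 1.718, 0.006]
force: [0.2, -0.4, 0.8]
opening: 0.0605
gripper_force: 0.0
```

Emit:
arm_command(deltas=[[[0, 0, 0, 0, 0, 0], [0, 0, 0, 0, 0, 0], [0, 0, 0, 0, 0, 0], [0, 0, 0, 0, 0, 0], [0, 0, 0, 0, 0, 0], [0, 0, 0, 0, 0, 0], [0, 0, 0, 0, 0, 0], [0, 0, 0, 0, 0, 0]]], gripper=-1)

```text
t: 9.53
tool_pos: [0.5044, 0.18, 0.0246]
orientation: [-2.629, -1.719, 0.0]
force: [-1.1, 0.8, 1.1]
opening: 0.0164
gripper_force: 25.0
```

```bash
python3 -c "
from h import *
s=monitor.read_state();print(s['tool_pos'],s['force'],s['opening'])"
```

```text
[0.50435663 0.17998149 0.02457848] [-1.14679943  0.81459887  1.05996524] 0.016376258999239914
```

Emit:
arm_command(deltas=[[[0, 0, 1, 0, 0, 0], [0, 0, 2, 0, 0, 0], [0, 0, 4, 0, 0, 0], [0, 0, 4, 0, 0, 0], [0, 0, 3, 0, 0, 0], [0, 0, 0, 0, 0, 0], [0, 0, 0, 0, 0, 0]]])

```text
t: 10.12
tool_pos: [0.5063, 0.1803, 0.1679]
orientation: [2.628, 1.718, 0.008]
force: [-1.1, 0.5, -1.4]
opening: 0.0164
gripper_force: 25.0
```

Emit:
arm_command(deltas=[[[0.6, -3.59, 0, 0, 0, 0], [0.6, -3.59, 0, 0, 0, 0], [0.6, -3.59, 0, 0, 0, 0], [0.6, -3.59, 0, 0, 0, 0], [0.6, -3.59, 0, 0, 0, 0], [0.6, -3.59, 0, 0, 0, 0], [0.6, -3.59, 0, 0, 0, 0], [0.6, -3.59, 0, 0, 0, 0], [0.7, -3.59, 0, 0, 0, 0], [0, 0, 0, 0, 0, 0], [0, 0, 0, 0, 0, 0], [0, 0, 0, 0, 0, 0]]])

```text
t: 11.12
tool_pos: [0.5584, -0.1426, 0.1628]
orientation: [-2.628, -1.716, 0.003]
force: [0.1, 0.4, -0.9]
opening: 0.0165
gripper_force: 25.0
```

Emit:
arm_command(deltas=[[[0, 0, -4, 0, 0, 0], [0, 0, -4, 0, 0, 0], [0, 0, -3, 0, 0, 0], [0, 0, -1.5, 0, 0, 0], [0, 0, -0.5, 0, 0, 0], [0, 0, 0, 0, 0, 0], [0, 0, 0, 0, 0, 0], [0, 0, 0, 0, 0, 0]]])

```text
t: 11.78
tool_pos: [0.5611, -0.1431, 0.0367]
orientation: [2.627, 1.719, 0.003]
force: [0.2, 0.6, -0.9]
opening: 0.0169
gripper_force: 25.0
```

Emit:
arm_command(deltas=[[[0, 0, -0.6, 0, 0, 0], [0, 0, -0.4, 0, 0, 0], [0, 0, -0.2, 0, 0, 0], [0, 0, 0, 0, 0, 0], [0, 0, 0, 0, 0, 0], [0, 0, 0, 0, 0, 0]]])

```text
t: 12.28
tool_pos: [0.5596, -0.1433, 0.0227]
orientation: [2.63, 1.719, 0.0]
force: [0.2, 0.3, -2.1]
opening: 0.0166
gripper_force: 25.0
```

Emit:
arm_command(deltas=[[[0, 0, -0.1, 0, 0, 0], [0, 0, -0.1, 0, 0, 0], [0, 0, 0, 0, 0, 0], [0, 0, 0, 0, 0, 0], [0, 0, 0, 0, 0, 0]]])

```text
t: 12.7
tool_pos: [0.5595, -0.1432, 0.0206]
orientation: [-2.629, -1.719, 0.0]
force: [0.7, -1.0, -2.6]
opening: 0.0163
gripper_force: 25.0
```

Emit:
arm_command(deltas=[[[0.15, 0, -0.05, 0, 0, 0], [0, 0, -0.05, 0, 0, 0], [0, 0, -0.05, 0, 0, 0], [0, 0, 0, 0, 0, 0], [0, 0, 0, 0, 0, 0]]])

```text
t: 13.12
tool_pos: [0.5609, -0.1433, 0.0205]
orientation: [-2.629, -1.719, 0.001]
force: [-7.4, 1.9, 11.7]
opening: 0.0164
gripper_force: 25.0
```

Emit:
arm_command(deltas=[[[0, 0, 0.05, 0, 0, 0], [0, 0, 0, 0, 0, 0], [0, 0, 0, 0, 0, 0]]])

```text
t: 13.37
tool_pos: [0.561, -0.1433, 0.0205]
orientation: [-2.63, -1.719, 0.001]
force: [-4.5, 1.5, 7.4]
opening: 0.0167
gripper_force: 25.0
```

Emit:
arm_command(deltas=[[[0, 0, 0, 0, 0, 0], [0, 0, 0, 0, 0, 0], [0, 0, 0, 0, 0, 0], [0, 0, 0, 0, 0, 0], [0, 0, 0, 0, 0, 0], [0, 0, 2, 0, 0, 0], [0, 0, 4, 0, 0, 0], [0, 0, 4, 0, 0, 0], [0, 0, 4, 0, 0, 0], [0, 0, 4, 0, 0, 0], [0, 0, 2, 0, 0, 0], [0, 0, 0, 0, 0, 0]]], gripper=0.3)

```text
t: 14.37
tool_pos: [0.5642, -0.1443, 0.2271]
orientation: [2.622, 1.714, 0.011]
force: [-0.0, -0.5, 1.4]
opening: 0.0606
gripper_force: 0.0
```

Emit:
arm_command(deltas=[[[-0.4, 3.79, 0, 0, 0, 0], [-0.4, 3.79, 0, 0, 0, 0], [-0.4, 3.79, 0, 0, 0, 0], [-0.4, 3.79, 0, 0, 0, 0], [-0.4, 3.79, 0, 0, 0, 0], [-0.4, 3.79, 0, 0, 0, 0], [-0.4, 3.79, 0, 0, 0, 0], [-0.4, 3.79, 0, 0, 0, 0], [-0.4, 3.79, 0, 0, 0, 0], [-0.1, 3.79, 0, 0, 0, 0], [0, 0, 0, 0, 0, 0], [0, 0, 0, 0, 0, 0]]], gripper=0.5)

```text
t: 15.37
tool_pos: [0.523, 0.2376, 0.2181]
orientation: [-2.626, -1.724, 0.003]
force: [-0.3, 0.1, -0.6]
opening: 0.0696
gripper_force: 0.0
```

Emit:
arm_command(deltas=[[[0, 0, -4, 0, 0, 0], [0, 0, -4, 0, 0, 0], [0, 0, -4, 0, 0, 0], [0, 0, 0, 0, 0, 0], [0, 0, 0, 0, 0, 0], [0, 0, 0, 0, 0, 0], [0, 0, 0, 0, 0, 0]]])

```text
t: 15.95
tool_pos: [0.5264, 0.236, 0.1032]
orientation: [2.629, 1.717, 0.008]
force: [0.6, 0.2, 0.6]
opening: 0.0696
gripper_force: 0.0
```

Emit:
arm_command(deltas=[[[0, 0, -3, 0, 0, 0], [0, 0, -3, 0, 0, 0], [0, 0, -1.2, 0, 0, 0], [0, 0, 0, 0, 0, 0], [0, 0, 0, 0, 0, 0], [0, 0, 0, 0, 0, 0], [0, 0, 0, 0, 0, 0], [0, 0, 0, 0, 0, 0]]])

```text
t: 16.62
tool_pos: [0.5255, 0.2363, 0.0297]
orientation: [2.629, 1.719, 0.005]
force: [0.4, -0.7, -1.1]
opening: 0.0696
gripper_force: 0.0
```

Emit:
arm_command(deltas=[[[0, 0, 0, 0, 0, 0], [0, 0, 0, 0, 0, 0], [0, 0, 0, 0, 0, 0], [0, 0, 0, 0, 0, 0], [0, 0, 0, 0, 0, 0], [0, 0, 0, 0, 0, 0], [0, 0, 0, 0, 0, 0], [0, 0, 0, 0, 0, 0]]], gripper=-1)

```text
t: 17.28
tool_pos: [0.5239, 0.2358, 0.0276]
orientation: [-2.629, -1.719, 0.0]
force: [-1.8, -0.2, 1.1]
opening: 0.039
gripper_force: 25.0
```

Emit:
arm_command(deltas=[[[0, 0, 1, 0, 0, 0], [0, 0, 2, 0, 0, 0], [0, 0, 4, 0, 0, 0], [0, 0, 4, 0, 0, 0], [0, 0, 3, 0, 0, 0], [0, 0, 0, 0, 0, 0], [0, 0, 0, 0, 0, 0]]])

```text
t: 17.87
tool_pos: [0.5257, 0.2364, 0.1708]
orientation: [2.628, 1.718, 0.008]
force: [0.9, -0.2, -4.2]
opening: 0.0388
gripper_force: 25.0
```

Emit:
arm_command(deltas=[[[0.1, -3.72, 0, 0, 0, 0], [0.1, -3.72, 0, 0, 0, 0], [0.1, -3.72, 0, 0, 0, 0], [0.1, -3.72, 0, 0, 0, 0], [0.1, -3.72, 0, 0, 0, 0], [0.1, -3.72, 0, 0, 0, 0], [0.1, -3.72, 0, 0, 0, 0], [0.1, -3.72, 0, 0, 0, 0], [0, -3.72, 0, 0, 0, 0], [0, -3.72, 0, 0, 0, 0], [0, -3.72, 0, 0, 0, 0], [0, -3.72, 0, 0, 0, 0]]])

```text
t: 18.87
tool_pos: [0.5301, -0.2117, 0.1649]
orientation: [-2.626, -1.717, 0.003]
force: [-0.5, 0.1, -2.6]
opening: 0.0393
gripper_force: 25.0
```

Emit:
arm_command(deltas=[[[0, 0, 0, 0, 0, 0], [0, 0, -4, 0, 0, 0], [0, 0, -4, 0, 0, 0], [0, 0, -3, 0, 0, 0], [0, 0, -1.5, 0, 0, 0], [0, 0, -0.5, 0, 0, 0], [0, 0, 0, 0, 0, 0], [0, 0, 0, 0, 0, 0], [0, 0, 0, 0, 0, 0], [0, 0, 0, 0, 0, 0]]])

```text
t: 19.7
tool_pos: [0.5334, -0.2112, 0.0396]
orientation: [2.627, 1.718, 0.003]
force: [0.2, 0.4, -2.6]
opening: 0.0392
gripper_force: 25.0
```

Emit:
arm_command(deltas=[[[0, 0, -0.6, 0, 0, 0], [0, 0, -0.4, 0, 0, 0], [0, 0, -0.25, 0, 0, 0], [0, 0, 0, 0, 0, 0], [0, 0, 0, 0, 0, 0], [0, 0, 0, 0, 0, 0], [0, 0, 0, 0, 0, 0]]])

```text
t: 20.28
tool_pos: [0.5322, -0.2107, 0.0253]
orientation: [2.629, 1.719, 0.0]
force: [0.6, -0.3, -2.2]
opening: 0.0391
gripper_force: 25.0
```

Emit:
arm_command(deltas=[[[0, 0, -0.05, 0, 0, 0], [0, 0, -0.05, 0, 0, 0], [0, 0, -0.05, 0, 0, 0], [0, 0, 0, 0, 0, 0], [0, 0, 0, 0, 0, 0]]])

```text
t: 20.7
tool_pos: [0.532, -0.2106, 0.0236]
orientation: [-2.63, -1.719, 0.0]
force: [0.3, 0.8, -2.7]
opening: 0.0391
gripper_force: 25.0
```

Emit:
arm_command(deltas=[[[0, 0, -0.05, 0, 0, 0], [0, 0, -0.05, 0, 0, 0], [0, 0, 0, 0, 0, 0], [0, 0, 0, 0, 0, 0]]])

```text
t: 21.03
tool_pos: [0.5321, -0.2107, 0.0236]
orientation: [2.629, 1.719, -0.0]
force: [-3.9, 2.2, 6.6]
opening: 0.0386
gripper_force: 25.0
```

Emit:
arm_command(deltas=[[[0, 0, 0, 0, 0, 0], [0, 0, 0, 0, 0, 0], [0, 0, 0, 0, 0, 0], [0, 0, 0, 0, 0, 0], [0, 0, 0, 0, 0, 0], [0, 0, 2, 0, 0, 0], [0, 0, 4, 0, 0, 0], [0, 0, 4, 0, 0, 0], [0, 0, 4, 0, 0, 0], [0, 0, 4, 0, 0, 0], [0, 0, 2, 0, 0, 0], [0, 0, 0, 0, 0, 0]]], gripper=0.5)

```text
t: 22.03
tool_pos: [0.5351, -0.2121, 0.23]
orientation: [2.622, 1.714, 0.009]
force: [-0.1, -0.5, 0.6]
opening: 0.0698
gripper_force: 0.0
```

Emit:
arm_command(deltas=[[[0.15, 4.1, 0, 0, 0, 0], [0.15, 4.1, 0, 0, 0, 0], [0.15, 4.1, 0, 0, 0, 0], [0.15, 4.1, 0, 0, 0, 0], [0.15, 4.1, 0, 0, 0, 0], [0.15, 4.1, 0, 0, 0, 0], [0.15, 4.1, 0, 0, 0, 0], [0.15, 4.1, 0, 0, 0, 0], [0.15, 4.1, 0, 0, 0, 0], [0.15, 4.1, 0, 0, 0, 0], [0.15, 4.1, 0, 0, 0, 0], [0.15, 4.1, 0, 0, 0, 0]]])

```text
t: 23.03
tool_pos: [0.5493, 0.2833, 0.2213]
orientation: [-2.629, -1.719, 0.002]
force: [0.6, -0.3, -0.2]
opening: 0.0696
gripper_force: 0.0
```

Emit:
arm_command(deltas=[[[0.1, 1.2, 0, 0, 0, 0], [0, 0, -4, 0, 0, 0], [0, 0, -4, 0, 0, 0], [0, 0, -4, 0, 0, 0], [0, 0, 0, 0, 0, 0], [0, 0, 0, 0, 0, 0], [0, 0, 0, 0, 0, 0], [0, 0, 0, 0, 0, 0], [0, 0, 0, 0, 0, 0]]])

```text
t: 23.78
tool_pos: [0.5533, 0.2941, 0.1063]
orientation: [2.629, 1.718, 0.009]
force: [-0.8, -0.4, -0.0]
opening: 0.0695
gripper_force: 0.0
```

Emit:
arm_command(deltas=[[[-0.1, 0, -3, 0, 0, 0], [0, 0, -3, 0, 0, 0], [0, 0, -1.8, 0, 0, 0], [0, 0, 0, 0, 0, 0], [0, 0, 0, 0, 0, 0], [0, 0, 0, 0, 0, 0], [0, 0, 0, 0, 0, 0], [0, 0, 0, 0, 0, 0], [0, 0, 0, 0, 0, 0]]])

```text
t: 24.53
tool_pos: [0.5511, 0.2939, 0.0264]
orientation: [2.629, 1.719, 0.004]
force: [-1.3, -0.2, -1.1]
opening: 0.0696
gripper_force: 0.0
```

Emit:
arm_command(deltas=[[[0, 0, 0, 0, 0, 0], [0, 0, 0, 0, 0, 0], [0, 0, 0, 0, 0, 0], [0, 0, 0, 0, 0, 0], [0, 0, 0, 0, 0, 0], [0, 0, 0, 0, 0, 0], [0, 0, 0, 0, 0, 0], [0, 0, 0, 0, 0, 0], [0, 0, 0, 0, 0, 0]]], gripper=-1)

```text
t: 25.28
tool_pos: [0.55, 0.2934, 0.0246]
orientation: [-2.629, -1.719, 0.0]
force: [-0.2, 0.0, 0.0]
opening: 0.0297
gripper_force: 25.0
```

Emit:
arm_command(deltas=[[[0, 0, 1, 0, 0, 0], [0, 0, 2, 0, 0, 0], [0, 0, 4, 0, 0, 0], [0, 0, 4, 0, 0, 0], [0, 0, 3, 0, 0, 0], [0, 0, 0, 0, 0, 0], [0, 0, 0, 0, 0, 0]]])

```text
t: 25.87
tool_pos: [0.5518, 0.2942, 0.1684]
orientation: [2.629, 1.718, 0.009]
force: [-0.1, 0.2, -1.6]
opening: 0.0302
gripper_force: 25.0
```

Emit:
arm_command(deltas=[[[-0.3, -4.03, 0, 0, 0, 0], [-0.3, -4.03, 0, 0, 0, 0], [-0.3, -4.03, 0, 0, 0, 0], [-0.3, -4.03, 0, 0, 0, 0], [-0.3, -4.03, 0, 0, 0, 0], [-0.3, -4.03, 0, 0, 0, 0], [-0.3, -4.03, 0, 0, 0, 0], [-0.3, -4.03, 0, 0, 0, 0], [-0.3, -4.03, 0, 0, 0, 0], [-0.3, -4.03, 0, 0, 0, 0], [-0.3, -4.03, 0, 0, 0, 0], [-0.3, -4.03, 0, 0, 0, 0]]])

```text
t: 26.87
tool_pos: [0.5121, -0.1915, 0.1625]
orientation: [-2.627, -1.717, 0.003]
force: [0.3, -0.1, -1.6]
opening: 0.0296
gripper_force: 25.0
```

Emit:
arm_command(deltas=[[[-0.4, -4, 0, 0, 0, 0], [-0.35, -4, 0, 0, 0, 0], [0, 0, 0, 0, 0, 0], [0, 0, -4, 0, 0, 0], [0, 0, -4, 0, 0, 0], [0, 0, -3, 0, 0, 0], [0, 0, -1.5, 0, 0, 0], [0, 0, -0.5, 0, 0, 0], [0, 0, 0, 0, 0, 0], [0, 0, 0, 0, 0, 0], [0, 0, 0, 0, 0, 0], [0, 0, 0, 0, 0, 0]]])

```text
t: 27.87
tool_pos: [0.5079, -0.271, 0.0366]
orientation: [2.627, 1.718, 0.002]
force: [-0.4, -0.2, -1.4]
opening: 0.0295
gripper_force: 25.0
```

Emit:
arm_command(deltas=[[[0, 0, -0.6, 0, 0, 0], [0, 0, -0.4, 0, 0, 0], [0, 0, -0.2, 0, 0, 0], [0, 0, 0, 0, 0, 0], [0, 0, 0, 0, 0, 0], [0, 0, 0, 0, 0, 0], [0, 0, 0, 0, 0, 0], [0, 0, 0, 0, 0, 0]]])

```text
t: 28.53
tool_pos: [0.5067, -0.2703, 0.0228]
orientation: [2.629, 1.719, 0.0]
force: [0.5, 0.5, -1.4]
opening: 0.0297
gripper_force: 25.0
```

Emit:
arm_command(deltas=[[[0, -0.05, -0.05, 0, 0, 0], [0, 0, -0.05, 0, 0, 0], [0, 0, -0.05, 0, 0, 0], [0, 0, -0.05, 0, 0, 0], [0, 0, 0, 0, 0, 0], [0, 0, 0, 0, 0, 0]]])

```text
t: 29.03
tool_pos: [0.5065, -0.2707, 0.0206]
orientation: [-2.63, -1.719, 0.0]
force: [-0.2, 0.2, -2.8]
opening: 0.0296
gripper_force: 25.0
```

Emit:
arm_command(deltas=[[[0, 0, -0.05, 0, 0, 0], [0, 0, 0, 0, 0, 0], [0, 0, 0, 0, 0, 0]]])

```text
t: 29.28
tool_pos: [0.5066, -0.2707, 0.0205]
orientation: [2.63, 1.719, -0.0]
force: [-3.3, 1.5, 4.3]
opening: 0.0297
gripper_force: 25.0
```

Contact, so I'll release, retreat to a spot past the rack's end, and look at the whole row.

Emit:
arm_command(deltas=[[[0, 0, 0, 0, 0, 0], [0, 0, 0, 0, 0, 0], [0, 0, 0, 0, 0, 0], [0, 0, 0, 0, 0, 0], [0, 0, 0, 0, 0, 0], [0, 0, 2, 0, 0, 0], [0, 0, 4, 0, 0, 0], [0, 0, 4, 0, 0, 0], [0, 0, 4, 0, 0, 0], [0, 0, 4, 0, 0, 0], [0, 0, 4, 0, 0, 0], [0, 0, 4, 0, 0, 0]]], gripper=0.5)

```text
t: 30.28
tool_pos: [0.5062, -0.2705, 0.2822]
orientation: [2.629, 1.719, 0.0]
force: [1.2, -0.4, 0.4]
opening: 0.0695
gripper_force: 0.0
```

Emit:
arm_command(deltas=[[[0.2, 0.5, 4, 0, 0, 0], [0.2, 0.5, 4, 0, 0, 0], [0, 0, 0, 0, 0, 0], [0, 0, 0, 0, 0, 0], [0, 0, 0, 0, 0, 0], [0, 0, 0, 0, 0, 0], [0, 0, 0, 0, 0, 0], [0, 0, 0, 0, 0, 0], [0, 0, 0, 0, 0, 0]]])

```text
t: 31.03
tool_pos: [0.5102, -0.2606, 0.3589]
orientation: [-2.628, -1.718, 0.001]
force: [-0.7, 0.0, 0.3]
opening: 0.0698
gripper_force: 0.0
```

```bash
python3 - <<'E'
from h import *
import json
print(monitor.read_state()['tool_pos'])
m=wmodel();json.dump({k:np.array(v).ravel().tolist() if np.ndim(v) else float(v) for k,v in m.items()},open('w3.json','w'))
im=save('wrist','w3');sc=save('scene','s3');save('top','t3')
a=cv2.resize(sc[215:325,125:300],None,fx=4,fy=4,interpolation=cv2.INTER_CUBIC);cv2.imwrite('pics/s3c.png',a)
b=cv2.rotate(im[0:260,270:390],cv2.ROTATE_90_CLOCKWISE);cv2.imwrite('pics/w3c.png',cv2.resize(b,None,fx=3,fy=3,interpolation=cv2.INTER_CUBIC))
E
```

```text
[ 0.51017526 -0.26060401  0.35885396]
```

View pics/w3c.png

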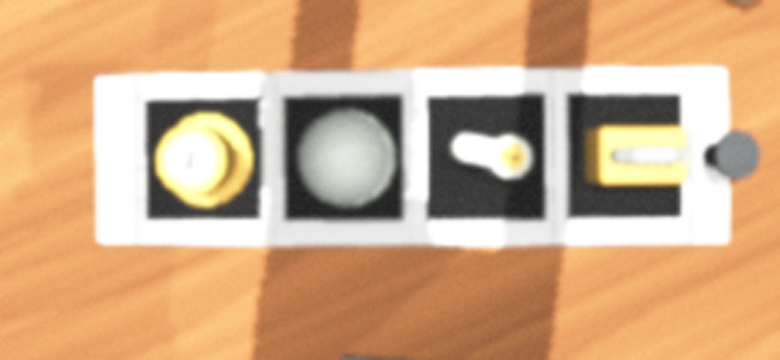

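View pics/s3c.png

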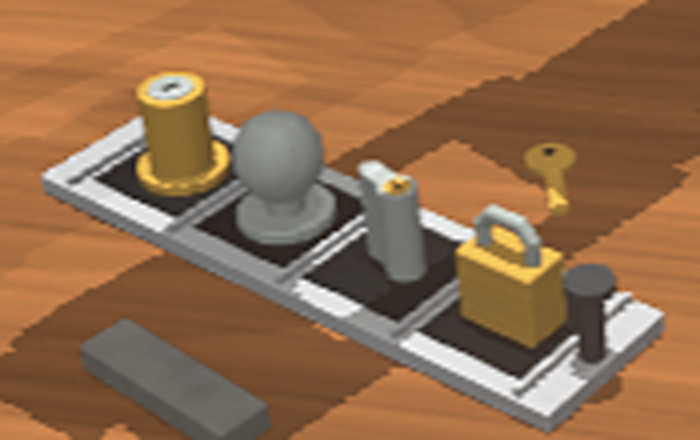

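Both crops show the order padlock, euro, knob, rim from the post, all upright on their facings. Checking the centring numerically.

```bash
python3 - <<'E'
from h import *
import json
m=json.load(open('w3.json'))
W=lambda X,Y,z:wpt(270+Y/3-.33,259-X/3+.33,z,m)[:2]
P=[W(625,155,.01),W(487,156,.01),W(344,157,.01),W(203,159,.01)]
d=P[0]-P[3];d/=np.linalg.norm(d);e=np.array([d[1],-d[0]])
print(np.round(P,4).tolist(),np.degrees(np.arctan2(d[0],d[1])))
b=W(515,156,.055);f=W(455,148,.055);w=(b-f)/np.linalg.norm(b-f)
for n,q,p in(('padlock',W(643,155,.046),P[0]),('euro',b-.008*w,P[1]),('knob',W(347,158,.044),P[2]),('rim flange',W(204,159,.016),P[3]),('rim top',W(190,158,.056),P[3])):
    print(n,q.round(4),'off x,y mm',(1000*(q-p)@e).round(1),(1000*(q-p)@d).round(1))
E
```

```text
[[0.5838, -0.0896], [0.5581, -0.1494], [0.532, -0.2101], [0.5065, -0.2706]] 23.132978280408494
padlock [ 0.5841 -0.0894] off x,y mm 0.1 0.2
euro [ 0.5572 -0.1492] off x,y mm -0.9 -0.2
knob [ 0.5335 -0.208 ] off x,y mm 0.5 2.5
rim flange [ 0.5071 -0.2693] off x,y mm 0.0 1.5
rim top [ 0.5069 -0.2687] off x,y mm -0.4 2.0
```

All four are within about 2.5 mm of the middle of their places, upright and clear of the gripper. Handing in.

```bash
python3 -c "
from h import *
print(ticket.close_job())"
```

```text
the job is handed in; nothing more can be done
None
```

The four locks stand upright on the new rack in reverse order (from the post: padlock, pear-profile cylinder, door knob, round brass cylinder), each measured within about 2.5 mm of the middle of its place. The job was handed in after about 31 s of the 106 s, and no verdict came back.

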